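# Return a component box to its place in a packed sloping rack

## Task

The component box with three dots has been left on the bench: put it back in the sloping rack between the two-dot and four-dot boxes, standing fully down on the rack's floor like the others. The row is packed tight, so slide the neighbours apart to make room, without lifting any of them out or knocking any over, and leave the multimeter, the pliers and the solder reel where they are.

Things in the scene. Friction and masses are not known exactly. Their poses are not given: they have to be found in the camera images.
- box1: closed rigid grey plastic box, 0.18 to 0.29 kg, 55 (its x) x 40 (its y) x 64 mm tall (its z); paper labels with one dot on lid and +x face. Origin: centre of its underside. Stands loose in the sloping rack, its z axis square to the rack's floor; slides sideways along the rack when pushed (a few N).
- box2: closed rigid grey plastic box, 0.18 to 0.29 kg, 55 (its x) x 40 (its y) x 72 mm tall (its z); paper labels with two dots in a line on lid and +x face. Origin: centre of its underside. Stands loose in the sloping rack, its z axis square to the rack's floor; slides sideways along the rack when pushed (a few N).
- box3: closed rigid grey plastic box, 0.18 to 0.29 kg, 55 (its x) x 40 (its y) x 80 mm tall (its z); paper labels with three dots in a line on lid and +x face. Origin: centre of its underside. At the start it stands upright, loose, on the bench to one side of the rack, with nothing within 15 mm of it.
- box4: closed rigid grey plastic box, 0.18 to 0.29 kg, 55 (its x) x 40 (its y) x 88 mm tall (its z); paper labels with four dots in a square on lid and +x face. Origin: centre of its underside. Stands loose in the sloping rack, its z axis square to the rack's floor; slides sideways along the rack when pushed (a few N).
- box5: closed rigid grey plastic box, 0.18 to 0.29 kg, 55 (its x) x 40 (its y) x 96 mm tall (its z); paper labels with five dots (a square and its middle) on lid and +x face. Origin: centre of its underside. Stands loose in the sloping rack, its z axis square to the rack's floor; slides sideways along the rack when pushed (a few N).
- bed: tray of the fixed sloping metal rack. Origin: centre of the tray floor's upper face, where boxes stand, 55 mm above the bench. z square to the floor, leaning 25 degrees from vertical away from the robot, as do the boxes; y level, along the row; x across it, going down away from the robot. Inside 216 mm along y, 63 mm along x. Boxes lie against the low lip or up to 8 mm off it
- left_end (a point): inner face of the tray's left (+y) end wall, at floor level, mid-width: bed frame (0, +108, 0) mm. The end walls are 6 mm thick and rise 54 mm above the floor. The row of four starts packed with gaps under 2 mm; the spare 51 to 56 mm of the tray's length lies between the row and the two end walls, shared out differently each time
- right_end (a point): inner face of the tray's right (-y) end wall, at floor level, mid-width: bed frame (0, -108, 0) mm. From left to right the row holds the boxes with one, two, four and five dots; five boxes take 200 of the 216 mm. Plastic on the smooth metal has friction about 0.3; a box held weakly near its top may pivot between the fingers when dragged (a 60 N grip holds)
- low_lip (a point): middle of the inner face of the lower lip (far side from the robot), at floor level: bed frame (+31.5, 0, 0) mm. This lip and the upper one (at x = -31.5 mm) are 25 mm high above the floor and 6 mm thick
- multimeter: bystander: yellow hand multimeter lying on its back, 140 x 70 x 30 mm, long side along its x; origin centre of its underside
- pliers: bystander: pliers lying flat beyond the row, about 150 x 72 x 12 mm, long side along its x, jaws to +x; origin near the middle, at the underside
- solder_reel: bystander: metal reel, 58 mm diameter, 45 mm tall, standing beyond the row; origin centre of its underside
Mind the look-alikes: they are no part of the job. What is shaped like the box2 but green, red or yellow is not meant.

How it is judged:
By the outcome, as a careful person would: the job done as asked, in the order asked, and still so for the second after the job is handed in, with the robot touching nothing.
It also fails if it takes over 56 s, if anything falls off the work surface, if the arm or the gripper's body presses on something with over 40 N, if the wrist force passes 120 N, or if a joint passes its speed limit or range.

## Robot

A 7-joint arm with a two-finger parallel gripper is mounted at the origin on the work surface. World frame = base frame: x ahead of the robot, y to its left, z up, the work surface at z = 0. Lengths are in m, angles in rad, forces in N, time in s.
With the tool pointing down it reaches from about 0.425 to 0.925 m from the base axis. Payload 6.8 kg.
Tool frame: the origin (TCP) lies at the very end of the fingers, on their centre line; the grasp point (between the pads) lies 19 mm behind it; z points along the fingers, y is the line along which they close (so a half turn about z gives the same grasp; the last joint's range is limited). The gripper opens to 85 mm and grips with 20 to 120 N. Pads are 22 mm wide; open, the fingers measure 114 mm over their backs; the gripper's body (76 mm by 85 mm) begins 54 mm behind the grasp point. The pads swing forward as they close: fully open they stand 13 mm farther back than shut.
Start: joints at [-1.437, 0.477, 0.022, 1.555, -0.011, 1.109, -0.083], TCP at [0.162, 0.655, 0.207] pointing down, gripper open.
Joint ranges: [-2.96, 2.96], [-0.34, 2.1], [-1.41, 1.46], [0.24, 2.44], [-1.37, 4.51], [0.17, 1.92], [-2.96, 2.96]. Speed limits (rad/s): [2.39, 2.39, 3.14, 3.14, 3.14, 3.14, 3.14].

## Interface

Orientations are given as a unit quaternion [w, x, y, z].
In Python, from station import * gives the robot as it stands.
- The arm moves only by the tool jog_arm, never from a script. Its argument "moves" is one flat list of numbers, 7 for each row, row after row: the shift along the tool's x, y, z normalised to -1 to 1, where 1 is 20 mm, then the turn, a rotation vector about the tool's x, y, z normalised to -1 to 1, where 1 is 4 degrees, then the opening, from 0 (shut) to 1 (fully open). In form: [x, y, z, rx, ry, rz, claw, x, y, z, rx, ry, rz, claw, ...]. A call has exactly 8 rows; each row shifts and turns the commanded pose from where the row before left it, along the tool's axes as they then stand; what a row does not reach is not made up. A row lasts 1/12 s, in which the tool goes at most 41.7 mm and 7.16 degrees, less where a joint would pass 70% of its speed; a pose out of reach is approached as far as the arm can. A call with a number of a shift or a turn outside -1 to 1 is refused whole. A call with a gripper value outside its range is refused whole. The fingers move at their own pace and stop on an object; "grip_force" is the grip in N (left out, the last holds). Time passes only in rows, so rows that do not move let the fingers close, or fill a call up. It gives the time, the measured TCP pose, the force, the opening and the grip force at its end, in the units of the state.
- get_obs(): the state, without advancing time (a new reading comes with each control period).
- read_camera(name): name is "side" or "top" or "wrist"; returns a dict with "color" (384x512x3 uint8, blue, green, red), "fx", "fy", "cx", "cy" (pixels), "rvec" (rotation vector, rad) and "tvec" (3), from world to camera coordinates, as OpenCV has them. Camera axes: x right, y down, z forward; pixel columns grow to the right and rows downward; lengths in m; the calibration is good to about 2 mm. A picture is of the moment at which its call begins. There is no depth.
- hand_in(): hands the job in; it is judged then, once.
The state is a dict: "t": time; "q": joint angles; "joint_vel": joint speeds; "joint_torque": joint torques, N m; "eef_pos": TCP position; "tool_rot": TCP orientation; "contact_force": force on the tool from outside, world axes, zero at the start; "torque": the same for the moment, N m; "gripper_width": opening from 0.0 (shut) to 1.0 (fully open); "grasp_force": force on a finger pad.
Only numpy, scipy, OpenCV 4.12 (cv2) and the standard library are available. Lean on these libraries where they do the work, as an engineer would, in place of code of your own. Each camera call takes 0.05 s, during which the arm holds its last target. There are 200 camera calls.

## Working session

There is one attempt and no reset: what is moved stays moved. The work goes in short steps, Python scripts to look and compute and a tool call to move; the robot and the scene stay as the last step left them, time stands still between calls to the robot, and variables do not carry over. Pictures are saved under pics/ and viewed, at most 10 in all, crops included, and the job is handed in when it is done.

Besides the shell and the picture viewer there is one more tool, called after ">>>" as name(argument=value, ...) on one line, values as JSON. jog_arm: Moves the arm, as the interface text tells. Scaled input: -1 to 1 covers 20 mm each way for a shift and 4 degrees each way for a turn. Its arguments: {"type":"object","properties":{"moves":{"type":"array"},"grip_force":{"type":"number"}},"required":["moves"]}

```bash
ls; mkdir -p pics; python3 - <<'E'
from station import *
import cv2
o=get_obs();print(o)
for n in("top","side"):
    c=read_camera(n);cv2.imwrite(f"pics/{n}0.png",c["color"]);print(n,[c[k] for k in("fx","fy","cx","cy","rvec","tvec")])
E
```

```text
pics
{'t': 0.0, 'q': array([-1.43708894,  0.47778319,  0.02234284,  1.55646136, -0.01148784,
        1.10930736, -0.08308881]), 'joint_vel': array([-0.00093215, -0.00102641,  0.00135867, -0.00043711,  0.00083346,
        0.00081309,  0.00015435]), 'joint_torque': array([ 1.40941615e-03, -5.96470821e+01,  1.60854835e+00, -2.81193709e+01,
        1.24907697e-02,  9.51857219e-03,  3.09820777e-06]), 'eef_pos': array([0.16150374, 0.65473032, 0.20553299]), 'tool_rot': array([-3.65181992e-05,  1.20591758e-01,  9.92701763e-01, -9.14760768e-04]), 'contact_force': array([ 0.8721972 , -1.11589985,  0.51266323]), 'torque': array([0.04373087, 0.00883601, 0.0187066 ]), 'grasp_force': 0.0, 'gripper_width': 0.9978404436575596}
top [359.2008568462311, 359.2008568462311, 257.01282556161647, 190.28863742871852, array([ 2.16750423, -2.19413609,  0.06491071]), array([0.0078009 , 0.57283059, 0.98901564])]
side [426.13914840462667, 426.13914840462667, 262.54738008281, 185.46536118687615, array([ 2.22105273, -0.27943407,  0.16531508]), array([-0.56894648,  0.16620028,  1.09237496])]
```

View pics/top0.png

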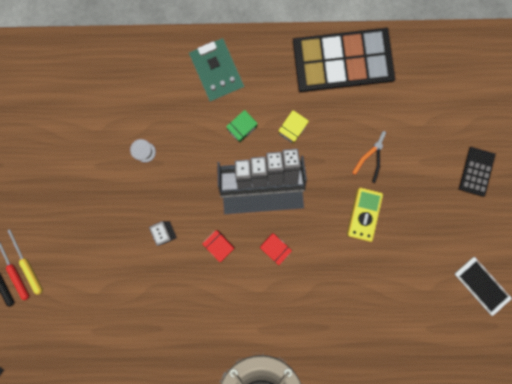

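View pics/side0.png

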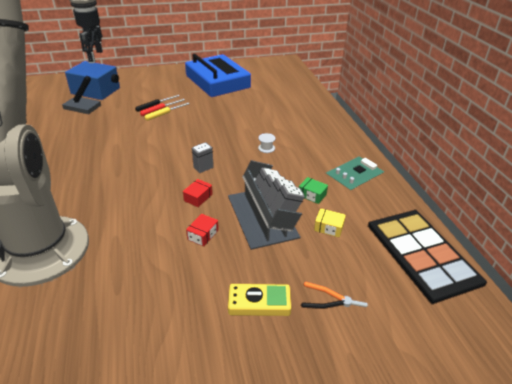

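The top view shows box3 at about (162,232) and the rack at (220–305, 150–212). The row sits to the right, with most of the free space on the left at about (222–236,180). I'll measure the lids and look closer at the rack.

```bash
cat > h.py <<'E'
from station import *
import numpy as np, cv2
from scipy.spatial.transform import Rotation as R
def cam(n):
    c=read_camera(n);c["R"]=cv2.Rodrigues(np.array(c["rvec"],float))[0];c["C"]=-c["R"].T@c["tvec"];return c
def ray(c,p):
    return c["R"].T@np.array([(p[0]-c["cx"])/c["fx"],(p[1]-c["cy"])/c["fy"],1])
def onplane(c,p,p0,n=(0,0,1)):
    d=ray(c,p);n=np.array(n,float);return c["C"]+d*(n@(np.array(p0)-c["C"]))/(n@d)
def tri(c1,p1,c2,p2):
    A=[];b=[]
    for c,p in((c1,p1),(c2,p2)):
        d=ray(c,p);d/=np.linalg.norm(d);M=np.eye(3)-np.outer(d,d);A.append(M);b.append(M@c["C"])
    return np.linalg.lstsq(np.vstack(A),np.hstack(b),rcond=None)[0]
def proj(c,P):
    q=c["R"]@np.array(P)+c["tvec"];return np.array([c["fx"]*q[0]/q[2]+c["cx"],c["fy"]*q[1]/q[2]+c["cy"]])
def tool():
    o=get_obs();q=o["tool_rot"];return np.array(o["eef_pos"]),R.from_quat([q[1],q[2],q[3],q[0]]).as_matrix()
E
python3 - <<'E'
from h import *
t=cam("top");s=cam("side");print(t["C"],s["C"])
def crop(c,x,y,w,h,k): return cv2.resize(c["color"][y:y+h,x:x+w],None,fx=k,fy=k,interpolation=cv2.INTER_CUBIC)
a=crop(t,210,140,105,80,7)[:560]; b=crop(s,180,130,135,115,5)
cv2.imwrite("pics/a.png",a);cv2.imwrite("pics/b.png",b)
g=t["color"].astype(int);m=((g.min(2)>150)&(g.max(2)-g.min(2)<40)).astype(np.uint8)
m[:130]=0;m[260:]=0
m=cv2.morphologyEx(m,cv2.MORPH_CLOSE,np.ones((3,3)))
for c in cv2.findContours(m,0,2)[0]:
    if cv2.contourArea(c)>20: print(cv2.minAreaRect(c))
E
```

```text
[ 0.50239474 -0.00919881  1.02657809] [ 0.33775472 -0.87539013  0.81499667]
((159.15518188476562, 233.13792419433594), (17.826751708984375, 12.812978744506836), 68.19859313964844)
((235.25003051757812, 174.75001525878906), (16.970561981201172, 36.06244659423828), 45.0)
((258.0, 165.0), (14.0, 12.0), 90.0)
((274.25, 160.25), (14.990663528442383, 12.869343757629395), 81.8698959350586)
((290.8307800292969, 157.14614868164062), (15.132235527038574, 13.02364730834961), 82.87498474121094)
((142.59999084472656, 150.30001831054688), (23.702320098876953, 18.782970428466797), 26.56505012512207)
((379.7724304199219, 139.48594665527344), (5.321674823760986, 14.540915489196777), 12.994616508483887)
```

View pics/a.png

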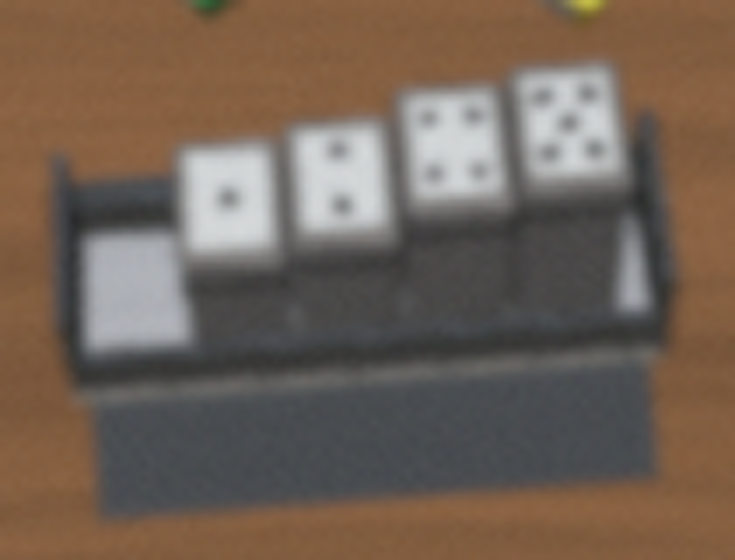

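View pics/b.png

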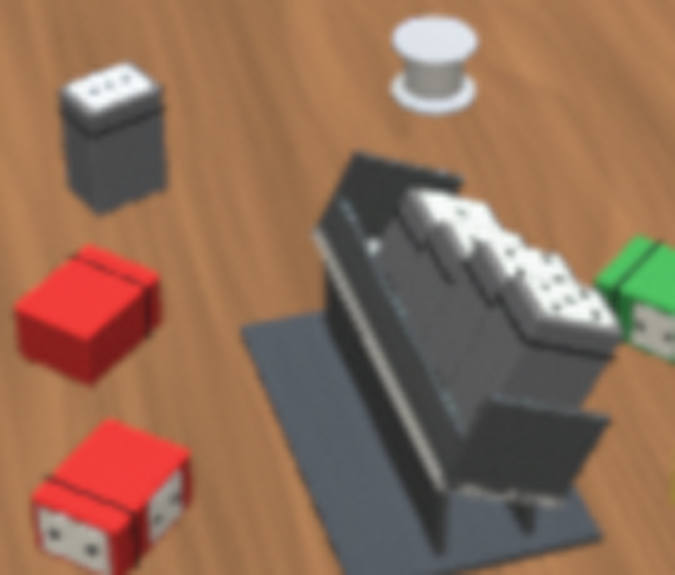

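The crops show the lid-dot centres at about (229,197), (341,183), (455,148) and (569,123) in the 7x crop. The floor's far-left corner is at (82,235) and the far-right at about (638,208). The first move only needs a rough rack pose, so I'll fit one from these.

```bash
cat > fit.py <<'E'
from h import *
from scipy.optimize import least_squares
t=np.radians(25)
def bedR(psi): return R.from_euler('z',psi).as_matrix()@np.array([[np.cos(t),0,np.sin(t)],[0,1,0],[-np.sin(t),0,np.cos(t)]])
E
python3 - <<'E'
from fit import *
c=cam("top")
f=lambda x,y:np.array([210+(x+.5)/7-.5,140+(y+.5)/7-.5])
lid=[f(229,197),f(341,183),f(455,148),f(569,123)];H=[.064,.072,.088,.096]
fl=[f(82,235),f(638,208)]
def res(p,full=False):
    X,Y,psi,y0=p[:4];B=bedR(psi);r=[]
    for k in range(4): r.append(proj(c,[X,Y,.055]+B@[p[4],y0-.0403*k-.0003,H[k]])-lid[k])
    for k,s in enumerate((1,-1)): r.append(proj(c,[X,Y,.055]+B@[.0315,.108*s,0])-fl[k])
    return np.hstack(r)
s=least_squares(res,[.55,0,0,.05,.002]);print(s.x.round(4),s.fun.round(1))
X,Y,psi,y0,_=s.x
print("left gap",.108-y0-.02,"right gap",.108+y0-.1209-.02)
m=c["color"].astype(int)[215:250,140:185];m=((m.min(2)>150)).astype(np.uint8)
for k in cv2.findContours(m,0,2)[0]:
    if cv2.contourArea(k)>20:
        (u,v),wh,a=cv2.minAreaRect(k);bp=cv2.boxPoints(((u+140,v+215),wh,a))
        print("box3 lid",onplane(c,(u+140,v+215),[0,0,.08]),wh,a);print(np.array([onplane(c,q,[0,0,.08]) for q in bp]).round(4))
B=bedR(psi)
P,T=tool();print(T.round(3))
goal=np.array([X,Y,.055])+B@[0,0,.2];print("TCP goal",goal, B.round(3))
E
```

```text
[ 0.5955 -0.0122  0.043   0.0468  0.0053] [ 0.6 -0.1  0.1 -0.7 -0.3 -0.  -0.4  0.8  0.6  0.2 -0.6 -0.3]
left gap 0.041249549987416326 right gap 0.013850450012583674
box3 lid [0.45926855 0.25901592 0.08      ] (17.46375846862793, 13.130645751953125) 66.80140686035156
[[0.4738 0.2841 0.08  ]
 [0.487  0.2524 0.08  ]
 [0.4448 0.234  0.08  ]
 [0.4317 0.2656 0.08  ]]
[[-0.971  0.239 -0.   ]
 [ 0.239  0.971 -0.001]
 [-0.    -0.001 -1.   ]]
TCP goal [ 0.67994653 -0.00854708  0.23626156] [[ 0.905 -0.043  0.422]
 [ 0.039  0.999  0.018]
 [-0.423  0.     0.906]]
```

```bash
cat >> fit.py <<'E'
def plan(Pg,Tg,N,P=None,T=None):
    if P is None: P,T=tool()
    w=R.from_matrix(T.T@Tg).as_rotvec()/N
    S=sum(R.from_rotvec(w*k).as_matrix() for k in range(N))
    v=np.linalg.solve(S,T.T@(np.array(Pg)-P))
    print(N,"row:",(v/.02).round(3),(np.degrees(w)/4).round(3))
    return v,w
def bedtool(psi): # tool y=+bed x, z=-bed z, x=+bed y
    B=bedR(psi);return np.c_[B[:,1],B[:,0],-B[:,2]]
X,Y,PSI=.5955,-.0122,.043
O=np.array([X,Y,.055])
def where(): 
    P,T=tool();B=bedR(PSI);print("bed mm",(B.T@(P-O)*1000).round(1),"rot err deg",np.degrees(R.from_matrix(T.T@bedtool(PSI)).as_rotvec()).round(2))
E
python3 - <<'E'
from fit import *
B=bedR(PSI);v,w=plan(O+B@[0,0.02,.2],bedtool(PSI),48)
P,T=tool()
for k in range(48):
    P=P+T@v;T=T@R.from_rotvec(w).as_matrix()
    if k%6==0:print(P.round(3),np.hypot(P[0],P[1]).round(3))
E
```

```text
48 row: [-0.917 -0.036 -0.07 ] [0.111 0.084 0.377]
[0.179 0.65  0.207] 0.674
[0.282 0.61  0.214] 0.672
[0.377 0.555 0.218] 0.671
[0.463 0.485 0.22 ] 0.67
[0.536 0.403 0.221] 0.67
[0.596 0.31  0.222] 0.672
[0.64  0.209 0.225] 0.673
[0.668 0.103 0.23 ] 0.676
```

>>> jog_arm(moves=[-0.92, -0.04, -0.07, 0.11, 0.08, 0.38, 1, -0.92, -0.04, -0.07, 0.11, 0.08, 0.38, 1, -0.92, -0.04, -0.07, 0.11, 0.08, 0.38, 1, -0.92, -0.04, -0.07, 0.11, 0.08, 0.38, 1, -0.92, -0.04, -0.07, 0.11, 0.08, 0.38, 1, -0.92, -0.04, -0.07, 0.11, 0.08, 0.38, 1, -0.92, -0.04, -0.07, 0.11, 0.08, 0.38, 1, -0.92, -0.04, -0.07, 0.11, 0.08, 0.38, 1], grip_force=60)

```text
t: 0.92
eef_pos: [0.3006, 0.6003, 0.2154]
tool_rot: [-0.026, 0.227, 0.973, -0.028]
contact_force: [-0.7, 0.3, 1.5]
gripper_width: 0.999
grasp_force: 0.0
```

>>> jog_arm(moves=[-0.92, -0.04, -0.07, 0.11, 0.08, 0.38, 1, -0.92, -0.04, -0.07, 0.11, 0.08, 0.38, 1, -0.92, -0.04, -0.07, 0.11, 0.08, 0.38, 1, -0.92, -0.04, -0.07, 0.11, 0.08, 0.38, 1, -0.92, -0.04, -0.07, 0.11, 0.08, 0.38, 1, -0.92, -0.04, -0.07, 0.11, 0.08, 0.38, 1, -0.92, -0.04, -0.07, 0.11, 0.08, 0.38, 1, -0.92, -0.04, -0.07, 0.11, 0.08, 0.38, 1])

```text
t: 1.58
eef_pos: [0.4228, 0.5186, 0.2198]
tool_rot: [-0.052, 0.328, 0.942, -0.055]
contact_force: [1.4, -0.0, 0.3]
gripper_width: 1.001
grasp_force: 0.0
```

>>> jog_arm(moves=[-0.92, -0.04, -0.07, 0.11, 0.08, 0.38, 1, -0.92, -0.04, -0.07, 0.11, 0.08, 0.38, 1, -0.92, -0.04, -0.07, 0.11, 0.08, 0.38, 1, -0.92, -0.04, -0.07, 0.11, 0.08, 0.38, 1, -0.92, -0.04, -0.07, 0.11, 0.08, 0.38, 1, -0.92, -0.04, -0.07, 0.11, 0.08, 0.38, 1, -0.92, -0.04, -0.07, 0.11, 0.08, 0.38, 1, -0.92, -0.04, -0.07, 0.11, 0.08, 0.38, 1])

```text
t: 2.25
eef_pos: [0.5257, 0.413, 0.2223]
tool_rot: [-0.077, 0.425, 0.898, -0.082]
contact_force: [0.5, 0.6, -0.1]
gripper_width: 0.997
grasp_force: 0.0
```

>>> jog_arm(moves=[-0.92, -0.04, -0.07, 0.11, 0.08, 0.38, 1, -0.92, -0.04, -0.07, 0.11, 0.08, 0.38, 1, -0.92, -0.04, -0.07, 0.11, 0.08, 0.38, 1, -0.92, -0.04, -0.07, 0.11, 0.08, 0.38, 1, -0.92, -0.04, -0.07, 0.11, 0.08, 0.38, 1, -0.92, -0.04, -0.07, 0.11, 0.08, 0.38, 1, -0.92, -0.04, -0.07, 0.11, 0.08, 0.38, 1, -0.92, -0.04, -0.07, 0.11, 0.08, 0.38, 1])

```text
t: 2.92
eef_pos: [0.6042, 0.2881, 0.2252]
tool_rot: [-0.1, 0.517, 0.843, -0.108]
contact_force: [0.4, -0.8, -1.7]
gripper_width: 1.002
grasp_force: 0.0
```

>>> jog_arm(moves=[-0.92, -0.04, -0.07, 0.11, 0.08, 0.38, 1, -0.92, -0.04, -0.07, 0.11, 0.08, 0.38, 1, -0.92, -0.04, -0.07, 0.11, 0.08, 0.38, 1, -0.92, -0.04, -0.07, 0.11, 0.08, 0.38, 1, -0.92, -0.04, -0.07, 0.11, 0.08, 0.38, 1, -0.92, -0.04, -0.07, 0.11, 0.08, 0.38, 1, -0.92, -0.04, -0.07, 0.11, 0.08, 0.38, 1, -0.92, -0.04, -0.07, 0.11, 0.08, 0.38, 1])

```text
t: 3.58
eef_pos: [0.6549, 0.1498, 0.2308]
tool_rot: [-0.123, 0.602, 0.778, -0.132]
contact_force: [0.5, 0.9, -0.1]
gripper_width: 1.0
grasp_force: 0.0
```

```bash
python3 - <<'E'
from fit import *
B=bedR(PSI);plan(O+B@[0,0.02,.2],bedtool(PSI),8);where();o=get_obs();print(o["t"],o["q"].round(2))
E
```

```text
8 row: [-0.878 -0.007 -0.053] [0.128 0.089 0.359]
bed mm [-14.2 159.3 187.3] rot err deg [ 4.09  2.84 11.49]
3.5833 [-0.51  0.71  0.39  1.22 -0.25  1.62  0.13]
```

>>> jog_arm(moves=[-0.88, -0.01, -0.05, 0.13, 0.09, 0.36, 1, -0.88, -0.01, -0.05, 0.13, 0.09, 0.36, 1, -0.88, -0.01, -0.05, 0.13, 0.09, 0.36, 1, -0.88, -0.01, -0.05, 0.13, 0.09, 0.36, 1, -0.88, -0.01, -0.05, 0.13, 0.09, 0.36, 1, -0.88, -0.01, -0.05, 0.13, 0.09, 0.36, 1, -0.88, -0.01, -0.05, 0.13, 0.09, 0.36, 1, -0.88, -0.01, -0.05, 0.13, 0.09, 0.36, 1])

```text
t: 4.25
eef_pos: [0.6785, 0.0112, 0.2359]
tool_rot: [-0.15, 0.675, 0.705, -0.157]
contact_force: [0.6, -0.1, 1.0]
gripper_width: 0.999
grasp_force: 0.0
```

```bash
python3 - <<'E'
from fit import *
where();o=get_obs();print(o["t"],o["q"].round(2))
c=cam("wrist");cv2.imwrite("pics/w.png",c["color"]);B=bedR(PSI)
for p in ([31.5,108,0],[31.5,-108,0],[0,46.8,64],[0,6,72],[0,-34,88],[0,-74,96],[-31.5,108,0]): print(p,proj(c,O+B@np.array(p)/1000).round(0))
E
```

```text
bed mm [ -0.4  19.8 199.5] rot err deg [-0.09 -0.03 -0.02]
4.25 [-0.32  0.79  0.45  1.12 -0.27  1.74  0.14]
[31.5, 108, 0] [287.  88.]
[31.5, -108, 0] [282. 248.]
[0, 46.8, 64] [261. 147.]
[0, 6, 72] [261. 187.]
[0, -34, 88] [261. 227.]
[0, -74, 96] [261. 264.]
[-31.5, 108, 0] [234.  88.]
```

View pics/w.png

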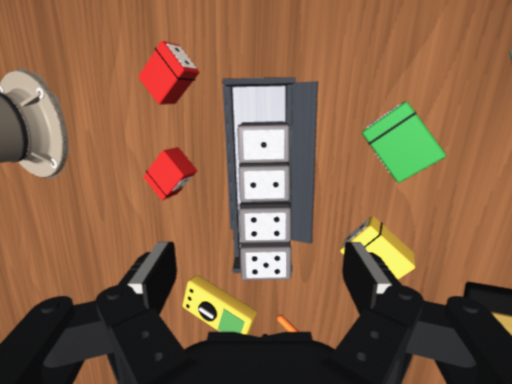

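The wrist view shows the four lids at about (264,145), (264,184), (266,226) and (266,265), with free floor at the top at about (262,102). I'll measure each lid in the bed frame.

```bash
cat >> fit.py <<'E'
HH={1:.064,2:.072,3:.080,4:.088,5:.096}
def lids(c,order=(1,2,4,5),thr=185,fl=True):
    B=bedR(PSI);g=c["color"].astype(int);m=((g.min(2)>thr)&(g.max(2)-g.min(2)<25)).astype(np.uint8)*255
    m[:,:225]=0;m[:,310:]=0;m[:75]=0;m[290:]=0
    m=cv2.morphologyEx(m,cv2.MORPH_OPEN,np.ones((3,3)))
    L=sorted([cv2.minAreaRect(k) for k in cv2.findContours(m,0,2)[0] if cv2.contourArea(k)>150],key=lambda r:r[0][1])
    for r in L:
        print([round(x,1) for x in (*r[0],*r[1],r[2])],{i:(B.T@(onplane(c,r[0],O+B@[0,0,HH[i]],B[:,2])-O)*1000)[:2].round(1).tolist() for i in order})
E
python3 - <<'E'
from fit import *
lids(cam("wrist"))
E
```

```text
[259.2, 100.5, 38.6, 51.5, 87.0] {1: [-1.6, 88.3], 2: [-1.5, 88.3], 4: [-1.5, 88.5], 5: [-1.5, 88.5]}
[263.4, 138.5, 30.6, 42.3, 87.8] {1: [2.5, 50.3], 2: [2.4, 51.4], 4: [2.3, 53.5], 5: [2.2, 54.6]}
[264.5, 179.0, 28.0, 41.0, 90.0] {1: [3.6, 6.4], 2: [3.4, 8.6], 4: [3.2, 13.1], 5: [3.1, 15.3]}
[265.5, 221.0, 28.0, 41.0, 90.0] {1: [4.6, -43.5], 2: [4.4, -39.9], 4: [4.1, -32.8], 5: [4.0, -29.3]}
[266.5, 260.0, 26.0, 41.0, 90.0] {1: [5.7, -94.3], 2: [5.5, -89.4], 4: [5.2, -79.6], 5: [5.0, -74.7]}
```

```bash
python3 - <<'E'
from fit import *
a=cv2.imread("pics/w.png")[70:285,215:325];cv2.imwrite("pics/w2.png",cv2.resize(a,None,fx=2.75,fy=2.75,interpolation=cv2.INTER_CUBIC))
c=cam("wrist");print(c["C"],(bedR(PSI).T@(c["C"]-O)).round(3))
B=bedR(PSI)
for p in ([31.5,108,0],[-31.5,108,0],[31.5,108,54],[-31.5,108,54],[-31.5,-108,54],[31.5,-108,54],[-31.5,108,25],[-31.5,-108,25],[31.5,108,25],[31.5,-108,25]): print(p,((proj(c,O+B@np.array(p)/1000)-[215,70])*2.75).round(0))
E
```

```text
[0.74534189 0.08661202 0.38762787] [-0.001  0.092  0.367]
[31.5, 108, 0] [197.  38.]
[-31.5, 108, 0] [53. 39.]
[31.5, 108, 54] [210.  32.]
[-31.5, 108, 54] [40. 33.]
[-31.5, -108, 54] [ 58. 541.]
[31.5, -108, 54] [197. 540.]
[-31.5, 108, 25] [48. 37.]
[-31.5, -108, 25] [ 63. 507.]
[31.5, 108, 25] [203.  36.]
[31.5, -108, 25] [192. 507.]
```

View pics/w2.png

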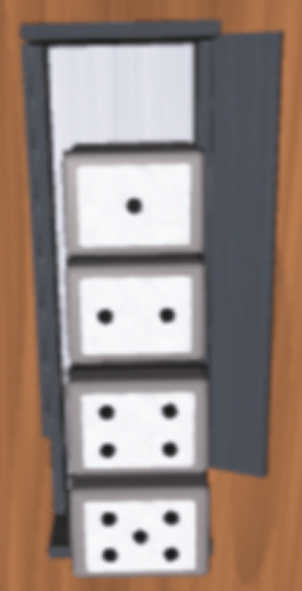

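The close-up puts the label centres at crop (134,206), (136,316), (138,431) and (140,536), and the floor's left edge at v≈45. In the bed frame the boxes are at y ≈ 48.5, 8, −33.5 and −75 mm, with x ≈ +3.5 mm. I'll descend onto box2.

>>> jog_arm(moves=[-0.07, 0.02, 0.85, 0, 0, 0, 1, -0.07, 0.02, 0.85, 0, 0, 0, 1, -0.07, 0.02, 0.85, 0, 0, 0, 1, -0.07, 0.02, 0.85, 0, 0, 0, 1, -0.07, 0.02, 0.85, 0, 0, 0, 1, -0.07, 0.02, 0.85, 0, 0, 0, 1, -0.07, 0.02, 0.85, 0, 0, 0, 1, -0.07, 0.02, 0.85, 0, 0, 0, 1])

```text
t: 5.07
eef_pos: [0.6241, 0.0008, 0.1107]
tool_rot: [-0.15, 0.674, 0.706, -0.156]
contact_force: [-0.1, -0.3, 0.1]
gripper_width: 1.001
grasp_force: 0.0
```

```bash
python3 - <<'E'
from fit import *
where();o=get_obs();print(o["t"],o["q"].round(2),o["contact_force"].round(1))
E
```

```text
bed mm [ 2.8 11.7 62.8] rot err deg [-0.01 -0.02  0.24]
5.0667 [-0.34  0.79  0.43  1.4  -0.27  1.45  0.18] [-0.1 -0.3  0.1]
```

>>> jog_arm(moves=[-0.05, 0.01, 0.28, 0, 0, 0, 1, -0.05, 0.01, 0.28, 0, 0, 0, 1, -0.05, 0.01, 0.28, 0, 0, 0, 1, -0.05, 0.01, 0.28, 0, 0, 0, 1, 0, 0, 0, 0, 0, 0, 0.3, 0, 0, 0, 0, 0, 0, 0.3, 0, 0, 0, 0, 0, 0, 0.3, 0, 0, 0, 0, 0, 0, 0.3], grip_force=60)

```text
t: 5.73
eef_pos: [0.6169, -0.005, 0.0916]
tool_rot: [-0.149, 0.675, 0.706, -0.156]
contact_force: [2.2, -0.5, 1.6]
gripper_width: 0.603
grasp_force: 61.7
```

```bash
python3 - <<'E'
from fit import *
where();o=get_obs();print(o["t"],o["contact_force"].round(1),o["torque"].round(2),o["gripper_width"],o["grasp_force"])
E
```

```text
bed mm [ 4.2  6.2 42.3] rot err deg [0.11 0.01 0.13]
5.7333 [ 2.2 -0.5  1.6] [ 0.03 -0.51  0.02] 0.6028223991092888 61.71773163601756
```

>>> jog_arm(moves=[0.22, 0, 0, 0, 0, 0, 0.3, 0.22, 0, 0, 0, 0, 0, 0.3, 0.22, 0, 0, 0, 0, 0, 0.3, 0.22, 0, 0, 0, 0, 0, 0.3, 0.22, 0, 0, 0, 0, 0, 0.3, 0.22, 0, 0, 0, 0, 0, 0.3, 0.22, 0, 0, 0, 0, 0, 0.3, 0, 0, 0, 0, 0, 0, 0.3])

```text
t: 6.4
eef_pos: [0.615, 0.027, 0.0914]
tool_rot: [-0.15, 0.674, 0.706, -0.156]
contact_force: [2.7, -0.8, 5.6]
gripper_width: 0.603
grasp_force: 62.5
```

>>> jog_arm(moves=[0.1, 0, 0, 0, 0, 0, 0.3, 0.1, 0, 0, 0, 0, 0, 0.3, 0, 0, 0, 0, 0, 0, 0.3, 0, 0, 0, 0, 0, 0, 0.3, 0, 0, 0, 0, 0, 0, 0.3, 0, 0, 0, 0, 0, 0, 0.3, 0, 0, 0, 0, 0, 0, 0.3, 0, 0, 0, 0, 0, 0, 0.3])

```text
t: 7.07
eef_pos: [0.6147, 0.0301, 0.0914]
tool_rot: [-0.15, 0.674, 0.706, -0.156]
contact_force: [3.7, -2.1, 5.3]
gripper_width: 0.602
grasp_force: 62.5
```

```bash
python3 - <<'E'
from fit import *
where();o=get_obs();print(o["t"],o["contact_force"].round(1),o["torque"].round(2),o["gripper_width"],o["grasp_force"])
c=cam("side");cv2.imwrite("pics/c.png",cv2.resize(c["color"][130:250,180:330],None,fx=5,fy=5,interpolation=cv2.INTER_CUBIC))
E
```

```text
bed mm [ 3.7 41.4 41.9] rot err deg [0.03 0.02 0.14]
7.0667 [ 3.7 -2.1  5.3] [-0.33 -0.32  0.22] 0.6016242404138674 62.45841857045889
```

View pics/c.png

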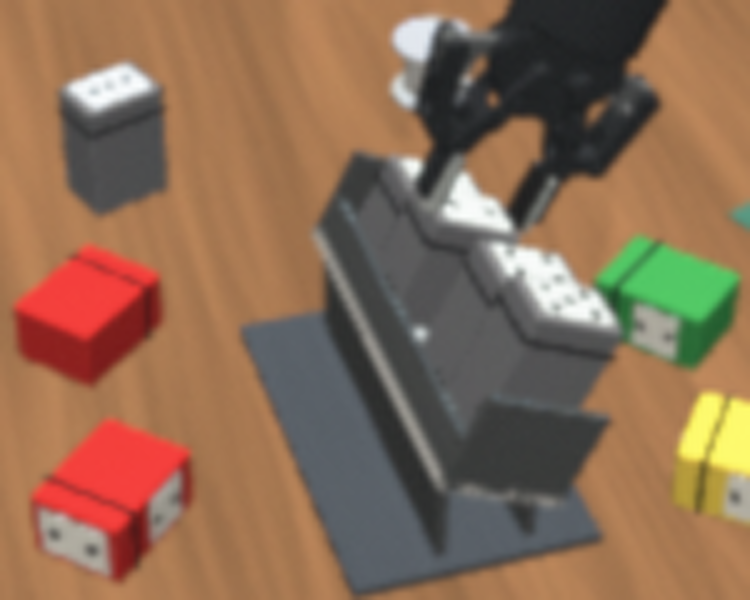

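Box2 and box1 slid left together by 35 mm, box4 and box5 stayed put, and a slot is visible at crop (430,300). Next I'll open and shift to box4.

>>> jog_arm(moves=[0, 0, 0, 0, 0, 0, 1, 0, 0, 0, 0, 0, 0, 1, 0, 0, 0, 0, 0, 0, 1, 0, 0, 0, 0, 0, 0, 1, -0.4, 0, -0.1, 0, 0, 0, 1, -0.8, 0, -0.1, 0, 0, 0, 1, -0.8, 0, -0.05, 0, 0, 0, 1, -0.8, 0, 0, 0, 0, 0, 1])

```text
t: 7.78
eef_pos: [0.619, -0.0292, 0.0957]
tool_rot: [-0.149, 0.675, 0.705, -0.156]
contact_force: [-0.2, -0.8, 0.2]
gripper_width: 1.002
grasp_force: 0.0
```

>>> jog_arm(moves=[-0.6, 0, 0, 0, 0, 0, 1, -0.35, 0, 0, 0, 0, 0, 1, 0, 0, 0, 0, 0, 0, 1, 0, 0, 0, 0, 0, 0, 0.3, 0, 0, 0, 0, 0, 0, 0.3, 0, 0, 0, 0, 0, 0, 0.3, 0, 0, 0, 0, 0, 0, 0.3, 0, 0, 0, 0, 0, 0, 0.3])

```text
t: 8.45
eef_pos: [0.6202, -0.044, 0.0952]
tool_rot: [-0.15, 0.674, 0.706, -0.156]
contact_force: [1.8, 0.5, 0.4]
gripper_width: 0.63
grasp_force: 63.7
```

```bash
python3 - <<'E'
from fit import *
where();o=get_obs();print(o["t"],o["contact_force"].round(1),o["torque"].round(2),o["gripper_width"],o["grasp_force"])
E
```

```text
bed mm [  4.1 -32.9  46.2] rot err deg [0.02 0.   0.2 ]
8.45 [1.8 0.5 0.4] [ 0.15 -0.77 -0.07] 0.630209411963895 63.700515031814575
```

>>> jog_arm(moves=[0, 0, 0, 0, 0, 0, 0.3, -0.11, 0, 0, 0, 0, 0, 0.3, -0.11, 0, 0, 0, 0, 0, 0.3, -0.11, 0, 0, 0, 0, 0, 0.3, -0.11, 0, 0, 0, 0, 0, 0.3, -0.11, 0, 0, 0, 0, 0, 0.3, 0, 0, 0, 0, 0, 0, 0.3, 0, 0, 0, 0, 0, 0, 0.3])

```text
t: 9.12
eef_pos: [0.6204, -0.0557, 0.0954]
tool_rot: [-0.15, 0.674, 0.706, -0.156]
contact_force: [3.1, 4.2, 4.1]
gripper_width: 0.627
grasp_force: 64.0
```

```bash
python3 - <<'E'
from fit import *
where();o=get_obs();print(o["t"],o["contact_force"].round(1),o["torque"].round(2),o["gripper_width"],o["grasp_force"])
E
```

```text
bed mm [  3.8 -44.6  46.3] rot err deg [-0.01 -0.03  0.15]
9.1167 [3.1 4.2 4.1] [ 0.67 -0.49 -0.23] 0.6270224471942895 64.02712941169739
```

>>> jog_arm(moves=[0, 0, 0, 0, 0, 0, 1, 0, 0, 0, 0, 0, 0, 1, 0, 0, 0, 0, 0, 0, 1, 0, 0, 0, 0, 0, 0, 1, 0.5, 0, -0.8, 0, 0, 0, 1, 0.5, 0, -1, 0, 0, 0, 1, 0.5, 0, -1, 0, 0, 0, 1, 0.5, 0, -1, 0, 0, 0, 1])

```text
t: 9.78
eef_pos: [0.6504, -0.0148, 0.1646]
tool_rot: [-0.15, 0.675, 0.705, -0.157]
contact_force: [1.3, -0.4, 0.5]
gripper_width: 1.002
grasp_force: 0.0
```

>>> jog_arm(moves=[0.5, 0, -1, 0, 0, 0, 1, 0.5, 0, -1, 0, 0, 0, 1, 0.5, 0, -1, 0, 0, 0, 1, 0.2, 0, -0.8, 0, 0, 0, 1, 0, 0, 0, 0, 0, 0, 1, 0, 0, 0, 0, 0, 0, 1, 0, 0, 0, 0, 0, 0, 1, 0, 0, 0, 0, 0, 0, 1])

```text
t: 10.45
eef_pos: [0.68, 0.0197, 0.2315]
tool_rot: [-0.151, 0.675, 0.705, -0.157]
contact_force: [0.0, -0.1, -0.1]
gripper_width: 0.999
grasp_force: 0.0
```

```bash
python3 - <<'E'
from fit import *
where();c=cam("wrist");print(get_obs()["t"])
B=bedR(PSI);g=c["color"].astype(int)
x0,y0=215,70
cv2.imwrite("pics/d.png",cv2.resize(c["color"][y0:290,x0:325],None,fx=2.7,fy=2.7,interpolation=cv2.INTER_CUBIC))
# dark dots: centres by blob
m=cv2.cvtColor(c["color"],cv2.COLOR_BGR2GRAY)
m=((m>165)*255).astype(np.uint8)
cs,hi=cv2.findContours(m,cv2.RETR_CCOMP,cv2.CHAIN_APPROX_NONE)
for i,k in enumerate(cs):
    if hi[0][i][3]>=0 and 3<cv2.contourArea(k)<60:
        (u,v),r=cv2.minEnclosingCircle(k)
        if 235<u<300 and 70<v<290: print("dot",round(u,1),round(v,1),{j:(B.T@(onplane(c,(u,v),O+B@[0,0,HH[j]],B[:,2])-O)*1000)[:2].round(1).tolist() for j in(1,2,4,5)})
E
```

```text
bed mm [  3.2  28.2 196.3] rot err deg [-0.19  0.    0.03]
10.5
dot 251.5 288.5 {1: [-7.6, -118.0], 2: [-7.4, -112.1], 4: [-6.8, -100.2], 5: [-6.6, -94.2]}
dot 273.5 288.0 {1: [19.3, -117.2], 2: [18.9, -111.3], 4: [18.0, -99.4], 5: [17.5, -93.5]}
dot 262.5 282.0 {1: [5.8, -108.6], 2: [5.7, -102.9], 4: [5.5, -91.5], 5: [5.5, -85.8]}
dot 273.5 275.8 {1: [19.1, -99.8], 2: [18.6, -94.3], 4: [17.7, -83.4], 5: [17.3, -77.9]}
dot 251.4 276.0 {1: [-7.6, -100.2], 2: [-7.3, -94.7], 4: [-6.8, -83.8], 5: [-6.5, -78.3]}
dot 250.6 252.0 {1: [-8.4, -67.5], 2: [-8.1, -62.9], 4: [-7.5, -53.7], 5: [-7.2, -49.1]}
dot 273.0 251.6 {1: [17.9, -66.9], 2: [17.5, -62.3], 4: [16.7, -53.1], 5: [16.3, -48.5]}
dot 273.0 238.0 {1: [17.7, -49.2], 2: [17.3, -45.1], 4: [16.5, -36.9], 5: [16.0, -32.8]}
dot 250.4 238.5 {1: [-8.5, -49.9], 2: [-8.2, -45.8], 4: [-7.6, -37.5], 5: [-7.3, -33.4]}
dot 271.7 160.5 {1: [14.9, 41.8], 2: [14.5, 43.5], 4: [13.9, 46.8], 5: [13.6, 48.5]}
dot 248.5 160.5 {1: [-9.7, 41.7], 2: [-9.4, 43.4], 4: [-8.7, 46.8], 5: [-8.4, 48.5]}
dot 259.5 120.0 {1: [1.9, 83.6], 2: [1.9, 84.1], 4: [1.9, 85.3], 5: [2.0, 85.8]}
```

View pics/d.png

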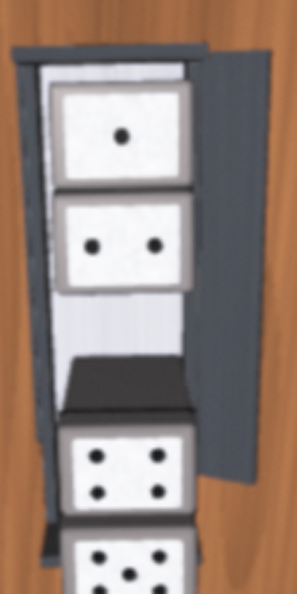

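The wrist view shows box1 at v≈137 and box2 at v≈245 of the crop against the left, and box4 at about 475 and box5 at about 575 against the right. The slot measures about 48.7 mm, from y −25.3 to +23.4. Next I'll go above box3.

```bash
cat >> fit.py <<'E'
def yawtool(a): # vertical, tool y along (cos a, sin a)
    return np.array([[-np.sin(a),np.cos(a),0],[np.cos(a),np.sin(a),0],[0,0,-1]])
E
python3 - <<'E'
from fit import *
v,w=plan([.459,.259,.2],yawtool(np.radians(23.6)),24)
P,T=tool()
for k in range(24):
    P=P+T@v;T=T@R.from_rotvec(w).as_matrix()
    if k%5==0:print(P.round(3))
E
```

```text
24 row: [ 0.588 -0.319  0.151] [-0.259 -0.048 -0.216]
[0.673 0.031 0.232]
[0.632 0.087 0.23 ]
[0.588 0.139 0.226]
[0.54  0.188 0.219]
[0.49  0.233 0.208]
```

>>> jog_arm(moves=[0.59, -0.32, 0.15, -0.26, -0.05, -0.22, 1, 0.59, -0.32, 0.15, -0.26, -0.05, -0.22, 1, 0.59, -0.32, 0.15, -0.26, -0.05, -0.22, 1, 0.59, -0.32, 0.15, -0.26, -0.05, -0.22, 1, 0.59, -0.32, 0.15, -0.26, -0.05, -0.22, 1, 0.59, -0.32, 0.15, -0.26, -0.05, -0.22, 1, 0.59, -0.32, 0.15, -0.26, -0.05, -0.22, 1, 0.59, -0.32, 0.15, -0.26, -0.05, -0.22, 1])

```text
t: 11.17
eef_pos: [0.6146, 0.109, 0.2295]
tool_rot: [-0.1, 0.637, 0.757, -0.105]
contact_force: [-0.2, 0.1, 0.9]
gripper_width: 0.998
grasp_force: 0.0
```

>>> jog_arm(moves=[0.59, -0.32, 0.15, -0.26, -0.05, -0.22, 1, 0.59, -0.32, 0.15, -0.26, -0.05, -0.22, 1, 0.59, -0.32, 0.15, -0.26, -0.05, -0.22, 1, 0.59, -0.32, 0.15, -0.26, -0.05, -0.22, 1, 0.59, -0.32, 0.15, -0.26, -0.05, -0.22, 1, 0.59, -0.32, 0.15, -0.26, -0.05, -0.22, 1, 0.59, -0.32, 0.15, -0.26, -0.05, -0.22, 1, 0.59, -0.32, 0.15, -0.26, -0.05, -0.22, 1])

```text
t: 11.83
eef_pos: [0.5397, 0.1887, 0.2194]
tool_rot: [-0.049, 0.593, 0.802, -0.052]
contact_force: [0.1, -0.0, 1.1]
gripper_width: 0.999
grasp_force: 0.0
```

>>> jog_arm(moves=[0.59, -0.32, 0.15, -0.26, -0.05, -0.22, 1, 0.59, -0.32, 0.15, -0.26, -0.05, -0.22, 1, 0.59, -0.32, 0.15, -0.26, -0.05, -0.22, 1, 0.59, -0.32, 0.15, -0.26, -0.05, -0.22, 1, 0.59, -0.32, 0.15, -0.26, -0.05, -0.22, 1, 0.59, -0.32, 0.15, -0.26, -0.05, -0.22, 1, 0.59, -0.32, 0.15, -0.26, -0.05, -0.22, 1, 0, 0, 0, 0, 0, 0, 1])

```text
t: 12.5
eef_pos: [0.4658, 0.2523, 0.2029]
tool_rot: [-0.006, 0.549, 0.836, -0.006]
contact_force: [0.1, 0.4, 0.2]
gripper_width: 1.0
grasp_force: 0.0
```

```bash
python3 - <<'E'
from fit import *
P,T=tool();print(P,get_obs()["t"],get_obs()["q"].round(2))
c=cam("wrist");cv2.imwrite("pics/e.png",c["color"])
m=cv2.cvtColor(c["color"],cv2.COLOR_BGR2GRAY);m=((m>165)*255).astype(np.uint8)
cs,hi=cv2.findContours(m,cv2.RETR_CCOMP,cv2.CHAIN_APPROX_NONE)
D=[]
for i,k in enumerate(cs):
    if hi[0][i][3]>=0 and 6<cv2.contourArea(k)<200:
        (u,v),r=cv2.minEnclosingCircle(k);q=onplane(c,(u,v),[0,0,.08])
        print(round(u),round(v),cv2.contourArea(k),q.round(4))
        if np.hypot(q[0]-.459,q[1]-.259)<.03:D.append(q)
D=np.array(D);cen=D.mean(0);d=D[np.argmax(D[:,0])]-D[np.argmin(D[:,0])];a=np.arctan2(d[1],d[0])
print(cen,np.degrees(a),np.linalg.norm(d))
plan([cen[0],cen[1],.045],yawtool(a),12)
E
```

```text
[0.46579903 0.25233537 0.20294503] 12.5 [-0.87  0.26  0.32  1.91 -0.1   1.01 -0.11]
270 166 32.0 [0.4686 0.2655 0.08  ]
258 166 33.5 [0.4577 0.2606 0.08  ]
247 166 36.5 [0.4466 0.2557 0.08  ]
[0.45764251 0.26060156 0.08      ] 23.93301147858828 0.02412753050761449
12 row: [ 0.051 -0.016  0.661] [-0.019 -0.002 -0.013]
```

>>> jog_arm(moves=[0.05, -0.02, 0.66, -0.02, 0, -0.01, 1, 0.05, -0.02, 0.66, -0.02, 0, -0.01, 1, 0.05, -0.02, 0.66, -0.02, 0, -0.01, 1, 0.05, -0.02, 0.66, -0.02, 0, -0.01, 1, 0.05, -0.02, 0.66, -0.02, 0, -0.01, 1, 0.05, -0.02, 0.66, -0.02, 0, -0.01, 1, 0.05, -0.02, 0.66, -0.02, 0, -0.01, 1, 0.05, -0.02, 0.66, -0.02, 0, -0.01, 1])

```text
t: 13.22
eef_pos: [0.4632, 0.2558, 0.0978]
tool_rot: [-0.001, 0.549, 0.836, -0.001]
contact_force: [-0.2, -0.1, 0.3]
gripper_width: 1.0
grasp_force: 0.0
```

>>> jog_arm(moves=[0.05, -0.02, 0.66, -0.02, 0, -0.01, 1, 0.05, -0.02, 0.66, -0.02, 0, -0.01, 1, 0.05, -0.02, 0.66, -0.02, 0, -0.01, 1, 0.05, -0.02, 0.6, -0.02, 0, -0.01, 1, 0, 0, 0, 0, 0, 0, 1, 0, 0, 0, 0, 0, 0, 0.3, 0, 0, 0, 0, 0, 0, 0.3, 0, 0, 0, 0, 0, 0, 0.3], grip_force=60)

```text
t: 13.88
eef_pos: [0.4599, 0.26, 0.048]
tool_rot: [0.0, 0.547, 0.837, 0.002]
contact_force: [-3.1, -2.6, 18.7]
gripper_width: 0.619
grasp_force: 59.6
```

>>> jog_arm(moves=[0, 0, 0, 0, 0, 0, 0.3, 0, 0, 0, 0, 0, 0, 0.3, 0, 0, 0, 0, 0, 0, 0.3, 0, 0, 0, 0, 0, 0, 0.3, 0, 0, 0, 0, 0, 0, 0.3, 0, 0, 0, 0, 0, 0, 0.3, 0, 0, 0, 0, 0, 0, 0.3, 0, 0, 0, 0, 0, 0, 0.3])

```text
t: 14.55
eef_pos: [0.4599, 0.26, 0.0482]
tool_rot: [0.0, 0.547, 0.837, 0.002]
contact_force: [-0.9, -1.9, 5.6]
gripper_width: 0.612
grasp_force: 61.7
```

```bash
sed -i 's/^X,Y,PSI=.*/X,Y,PSI=.5955,-.0122,.055/' fit.py; python3 - <<'E'
from fit import *
P,T=tool();o=get_obs();print(P,o["gripper_width"],o["grasp_force"],o["contact_force"])
B=bedR(PSI)
# old-frame target (1,-1) is near origin; hover with box bottom 125 mm above floor
hp=P[2]
goal=O+B@[.001,-.001,hp+.11]
# first lift 0.12 straight, then go
P1=P+[0,0,.12]
print("goal",goal);v,w=plan(goal,bedtool(PSI),24,P1,T)
P=P1
for k in range(24):
    P=P+T@v;T=T@R.from_rotvec(w).as_matrix()
    if k%4==3:
        print(P.round(3),(B.T@(P-T[:,2]*-1*0-O)).round(3), "box bottom",(P+T[:,2]*hp).round(3))
E
```

```text
[0.45989611 0.26003813 0.04822599] 0.6122010961793339 61.73499310389161 [-0.90597975 -1.91435945  5.64175509]
goal [ 0.66322799 -0.00947271  0.19797883]
24 row: [-0.648  0.26  -0.128] [0.26  0.045 0.21 ]
[0.499 0.22  0.178] [-0.127  0.237  0.076] box bottom [0.496 0.219 0.13 ]
[0.537 0.178 0.185] [-0.099  0.193  0.097] box bottom [0.53  0.177 0.137]
[0.572 0.134 0.191] [-0.071  0.147  0.116] box bottom [0.562 0.132 0.143]
[0.605 0.088 0.194] [-0.045  0.099  0.133] box bottom [0.591 0.086 0.148]
[0.635 0.04  0.197] [-0.021  0.05   0.147] box bottom [0.618 0.039 0.152]
[ 0.663 -0.009  0.198] [ 0.001 -0.001  0.158] box bottom [ 0.643 -0.011  0.154]
```

>>> jog_arm(moves=[0, 0, -0.4, 0, 0, 0, 0.3, 0, 0, -0.8, 0, 0, 0, 0.3, 0, 0, -0.8, 0, 0, 0, 0.3, 0, 0, -0.8, 0, 0, 0, 0.3, 0, 0, -0.8, 0, 0, 0, 0.3, 0, 0, -0.8, 0, 0, 0, 0.3, 0, 0, -0.8, 0, 0, 0, 0.3, 0, 0, -0.8, 0, 0, 0, 0.3])

```text
t: 15.22
eef_pos: [0.4587, 0.2595, 0.1683]
tool_rot: [-0.0, 0.547, 0.837, 0.002]
contact_force: [0.3, 0.3, -2.7]
gripper_width: 0.611
grasp_force: 63.4
```

>>> jog_arm(moves=[-0.65, 0.26, -0.13, 0.26, 0.05, 0.21, 0.3, -0.65, 0.26, -0.13, 0.26, 0.05, 0.21, 0.3, -0.65, 0.26, -0.13, 0.26, 0.05, 0.21, 0.3, -0.65, 0.26, -0.13, 0.26, 0.05, 0.21, 0.3, -0.65, 0.26, -0.13, 0.26, 0.05, 0.21, 0.3, -0.65, 0.26, -0.13, 0.26, 0.05, 0.21, 0.3, -0.65, 0.26, -0.13, 0.26, 0.05, 0.21, 0.3, -0.65, 0.26, -0.13, 0.26, 0.05, 0.21, 0.3])

```text
t: 15.88
eef_pos: [0.536, 0.1769, 0.1847]
tool_rot: [-0.052, 0.594, 0.801, -0.052]
contact_force: [0.5, 0.3, -2.5]
gripper_width: 0.61
grasp_force: 63.4
```

>>> jog_arm(moves=[-0.65, 0.26, -0.13, 0.26, 0.05, 0.21, 0.3, -0.65, 0.26, -0.13, 0.26, 0.05, 0.21, 0.3, -0.65, 0.26, -0.13, 0.26, 0.05, 0.21, 0.3, -0.65, 0.26, -0.13, 0.26, 0.05, 0.21, 0.3, -0.65, 0.26, -0.13, 0.26, 0.05, 0.21, 0.3, -0.65, 0.26, -0.13, 0.26, 0.05, 0.21, 0.3, -0.65, 0.26, -0.13, 0.26, 0.05, 0.21, 0.3, -0.65, 0.26, -0.13, 0.26, 0.05, 0.21, 0.3])

```text
t: 16.55
eef_pos: [0.6045, 0.0866, 0.1938]
tool_rot: [-0.103, 0.635, 0.758, -0.104]
contact_force: [0.6, -0.3, -2.2]
gripper_width: 0.616
grasp_force: 63.4
```

```bash
python3 - <<'E'
from fit import *
where();B=bedR(PSI);o=get_obs();print(o["t"],o["gripper_width"],o["grasp_force"],o["contact_force"].round(1),o["torque"].round(2))
plan(O+B@[.001,-.001,.158],bedtool(PSI),8)
E
```

```text
bed mm [-45.6  98.1 131.9] rot err deg [8.13 1.18 6.79]
16.55 0.6158076751879695 63.379120517056435 [ 0.6 -0.3 -2.2] [ 0.04 -0.52 -0.01]
8 row: [-0.64   0.261 -0.133] [0.254 0.037 0.212]
```

>>> jog_arm(moves=[-0.64, 0.26, -0.13, 0.25, 0.04, 0.21, 0.3, -0.64, 0.26, -0.13, 0.25, 0.04, 0.21, 0.3, -0.64, 0.26, -0.13, 0.25, 0.04, 0.21, 0.3, -0.64, 0.26, -0.13, 0.25, 0.04, 0.21, 0.3, -0.64, 0.26, -0.13, 0.25, 0.04, 0.21, 0.3, -0.64, 0.26, -0.13, 0.25, 0.04, 0.21, 0.3, -0.64, 0.26, -0.13, 0.25, 0.04, 0.21, 0.3, -0.64, 0.26, -0.13, 0.25, 0.04, 0.21, 0.3])

```text
t: 17.22
eef_pos: [0.6628, -0.0093, 0.1972]
tool_rot: [-0.149, 0.671, 0.71, -0.156]
contact_force: [-0.1, -0.4, -2.3]
gripper_width: 0.61
grasp_force: 63.4
```

```bash
python3 - <<'E'
from fit import *
where();B=bedR(PSI);print(get_obs()["t"])
c=cam("wrist");cv2.imwrite("pics/f.png",c["color"][60:384,130:420])
m=cv2.cvtColor(c["color"],cv2.COLOR_BGR2GRAY);m=((m>165)*255).astype(np.uint8)
cs,hi=cv2.findContours(m,cv2.RETR_CCOMP,cv2.CHAIN_APPROX_NONE)
bz=B.T@(tool()[0]-O)
for i,k in enumerate(cs):
    if hi[0][i][3]>=0 and 3<cv2.contourArea(k)<200:
        (u,v),r=cv2.minEnclosingCircle(k)
        if 200<u<330: print(round(u,1),round(v,1),cv2.contourArea(k),{j:(B.T@(onplane(c,(u,v),O+B@[0,0,h],B[:,2])-O)*1000)[:2].round(1).tolist() for j,h in((1,.064),(2,.072),("held",bz[2]+.032),(4,.088),(5,.096))})
E
```

```text
bed mm [  1.   -0.8 157.4] rot err deg [ 0.13 -0.1   0.09]
17.2167
276.9 288.5 43.5 {1: [19.2, -117.8], 2: [18.6, -111.9], 'held': [9.7, -25.2], 4: [17.4, -100.0], 5: [16.7, -94.1]}
251.0 289.0 42.0 {1: [-8.4, -118.4], 2: [-8.2, -112.5], 'held': [-4.7, -25.6], 4: [-7.7, -100.6], 5: [-7.5, -94.6]}
264.0 281.5 45.5 {1: [5.4, -109.1], 2: [5.2, -103.4], 'held': [2.5, -20.7], 4: [4.8, -92.1], 5: [4.6, -86.4]}
282.1 247.9 139.5 {1: [23.5, -69.3], 2: [22.8, -64.8], 'held': [11.9, 0.0], 4: [21.3, -56.0], 5: [20.6, -51.5]}
259.5 248.0 135.5 {1: [0.5, -69.4], 2: [0.5, -64.9], 'held': [-0.0, -0.0], 4: [0.4, -56.0], 5: [0.4, -51.6]}
236.5 248.0 135.5 {1: [-22.8, -69.4], 2: [-22.2, -64.9], 'held': [-12.2, -0.0], 4: [-20.8, -56.1], 5: [-20.1, -51.6]}
276.6 137.5 54.5 {1: [15.7, 42.1], 2: [15.2, 43.1], 'held': [7.9, 58.1], 4: [14.2, 45.2], 5: [13.7, 46.2]}
249.4 137.6 54.5 {1: [-8.8, 41.9], 2: [-8.6, 42.9], 'held': [-4.9, 58.0], 4: [-8.1, 45.0], 5: [-7.8, 46.0]}
262.9 89.0 59.0 {1: [3.1, 83.3], 2: [3.0, 83.0], 'held': [1.3, 79.5], 4: [2.8, 82.6], 5: [2.6, 82.3]}
```

View pics/f.png

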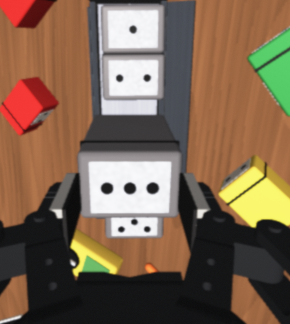

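The view shows box3 gripped square, its three dots at crop (107–152,188), held over the slot at bed (0, 0). Box2's face is at y≈+23 and box4's at ≈−26, so I'll shift −1.5 mm and lower.

>>> jog_arm(moves=[-0.04, 0, 0.4, 0, 0, 0, 0.3, -0.04, 0, 0.6, 0, 0, 0, 0.3, 0, 0, 0.7, 0, 0, 0, 0.3, 0, 0, 0.7, 0, 0, 0, 0.3, 0, 0, 0.7, 0, 0, 0, 0.3, 0, 0, 0.7, 0, 0, 0, 0.3, 0, 0, 0.6, 0, 0, 0, 0.3, 0, 0, 0.3, 0, 0, 0, 0.3])

```text
t: 17.93
eef_pos: [0.6214, -0.0115, 0.11]
tool_rot: [-0.15, 0.67, 0.71, -0.156]
contact_force: [-0.1, -0.1, -2.3]
gripper_width: 0.609
grasp_force: 63.5
```

```bash
python3 - <<'E'
from fit import *
where();o=get_obs();print(o["contact_force"].round(1),o["torque"].round(2),o["gripper_width"])
E
```

```text
bed mm [ 0.2 -0.8 60.8] rot err deg [ 0.03 -0.12  0.18]
[-0.1 -0.1 -2.3] [ 0.05 -0.7  -0.  ] 0.6091447539112601
```

>>> jog_arm(moves=[-0.02, 0, 0.15, 0, 0, 0, 0.3, -0.02, 0, 0.15, 0, 0, 0, 0.3, 0, 0, 0.1, 0, 0, 0, 0.3, 0, 0, 0.05, 0, 0, 0, 0.3, 0, 0, 0.05, 0, 0, 0, 0.3, 0, 0, 0.03, 0, 0, 0, 0.3, 0, 0, 0, 0, 0, 0, 0.3, 0, 0, 0, 0, 0, 0, 0.3])

```text
t: 18.6
eef_pos: [0.6189, -0.0137, 0.1019]
tool_rot: [-0.148, 0.671, 0.71, -0.155]
contact_force: [0.4, 0.6, -2.0]
gripper_width: 0.614
grasp_force: 63.5
```

>>> jog_arm(moves=[0, 0, 0.03, 0, 0, 0, 0.3, 0, 0, 0.03, 0, 0, 0, 0.3, 0, 0, 0.03, 0, 0, 0, 0.3, 0, 0, 0, 0, 0, 0, 0.3, 0, 0, 0, 0, 0, 0, 0.3, 0, 0, 0, 0, 0, 0, 0.3, 0, 0, 0, 0, 0, 0, 0.3, 0, 0, 0, 0, 0, 0, 0.3])

```text
t: 19.27
eef_pos: [0.618, -0.0137, 0.1002]
tool_rot: [-0.149, 0.671, 0.71, -0.156]
contact_force: [0.6, -0.6, -2.6]
gripper_width: 0.611
grasp_force: 63.5
```

```bash
python3 - <<'E'
from fit import *
where();o=get_obs();print(o["contact_force"].round(1),o["torque"].round(2),o["gripper_width"])
E
```

```text
bed mm [ 1.2 -2.7 50.4] rot err deg [ 0.15 -0.09  0.11]
[ 0.6 -0.6 -2.6] [ 0.03 -0.71 -0.02] 0.6108689030411342
```

>>> jog_arm(moves=[0, 0, 0.03, 0, 0, 0, 0.3, 0, 0, 0.03, 0, 0, 0, 0.3, 0, 0, 0.03, 0, 0, 0, 0.3, 0, 0, 0.02, 0, 0, 0, 0.3, 0, 0, 0, 0, 0, 0, 0.3, 0, 0, 0, 0, 0, 0, 0.3, 0, 0, 0, 0, 0, 0, 0.3, 0, 0, 0, 0, 0, 0, 0.3])

```text
t: 19.93
eef_pos: [0.6175, -0.0137, 0.0986]
tool_rot: [-0.148, 0.671, 0.71, -0.155]
contact_force: [3.4, 0.1, 3.6]
gripper_width: 0.609
grasp_force: 64.3
```

```bash
python3 - <<'E'
from fit import *
where();o=get_obs();print(o["contact_force"].round(1),o["torque"].round(2),o["gripper_width"])
E
```

```text
bed mm [ 1.4 -2.7 48.7] rot err deg [ 0.2  -0.09  0.11]
[3.4 0.1 3.6] [ 0.09 -0.5  -0.07] 0.6094923712818389
```

Box3 has reached the floor. I'll release, retreat and check.

>>> jog_arm(moves=[0, 0, 0, 0, 0, 0, 0.75, 0, 0, 0, 0, 0, 0, 1, 0, 0, 0, 0, 0, 0, 1, 0, 0, 0, 0, 0, 0, 1, 0, 0, 0, 0, 0, 0, 1, 0, 0, -0.3, 0, 0, 0, 1, 0, 0, -0.8, 0, 0, 0, 1, 0, 0, -1, 0, 0, 0, 1])

```text
t: 20.6
eef_pos: [0.6338, -0.0127, 0.136]
tool_rot: [-0.15, 0.671, 0.709, -0.157]
contact_force: [0.5, -0.4, 0.2]
gripper_width: 1.002
grasp_force: 0.0
```

>>> jog_arm(moves=[0, 0, -1, 0, 0, 0, 1, 0, 0, -1, 0, 0, 0, 1, 0, 0, -1, 0, 0, 0, 1, 0, 0, -1, 0, 0, 0, 1, 0.2, 0, -1, 0, 0, 0, 1, 0.4, 0, -1, 0, 0, 0, 1, 0, 0, 0, 0, 0, 0, 1, 0, 0, 0, 0, 0, 0, 1])

```text
t: 21.27
eef_pos: [0.6851, 0.002, 0.2459]
tool_rot: [-0.148, 0.671, 0.71, -0.155]
contact_force: [-0.7, -0.9, -0.0]
gripper_width: 1.003
grasp_force: 0.0
```

```bash
python3 - <<'E'
from fit import *
where();B=bedR(PSI);print(get_obs()["t"],get_obs()["contact_force"].round(1))
c=cam("wrist");s=cam("side")
a=cv2.resize(c["color"][50:310,190:350],None,fx=2,fy=2,interpolation=cv2.INTER_CUBIC)
b=cv2.resize(s["color"][140:250,225:320],(449,520),interpolation=cv2.INTER_CUBIC)
cv2.imwrite("pics/g.png",np.hstack([a,b]))
m=cv2.cvtColor(c["color"],cv2.COLOR_BGR2GRAY);m=((m>165)*255).astype(np.uint8)
cs,hi=cv2.findContours(m,cv2.RETR_CCOMP,cv2.CHAIN_APPROX_NONE)
for i,k in enumerate(cs):
    if hi[0][i][3]>=0 and 3<cv2.contourArea(k)<200:
        (u,v),r=cv2.minEnclosingCircle(k)
        if 200<u<330: print(round(u,1),round(v,1),{j:(B.T@(onplane(c,(u,v),O+B@[0,0,HH[j]],B[:,2])-O)*1000)[:2].round(1).tolist() for j in range(1,6)})
E
```

```text
bed mm [  1.1   9.3 211.2] rot err deg [ 0.28 -0.06  0.16]
21.2667 [-0.7 -0.9 -0. ]
273.1 266.2 {1: [18.6, -114.9], 2: [18.1, -109.8], 3: [17.6, -104.7], 4: [17.1, -99.6], 5: [16.6, -94.5]}
251.6 266.0 {1: [-8.4, -114.5], 2: [-8.2, -109.4], 3: [-8.1, -104.3], 4: [-7.9, -99.2], 5: [-7.7, -94.2]}
262.5 260.0 {1: [5.2, -106.0], 2: [5.0, -101.1], 3: [4.9, -96.2], 4: [4.7, -91.3], 5: [4.6, -86.5]}
251.5 253.5 {1: [-8.4, -96.8], 2: [-8.3, -92.2], 3: [-8.1, -87.6], 4: [-7.9, -82.9], 5: [-7.7, -78.3]}
273.4 253.4 {1: [18.6, -96.7], 2: [18.1, -92.0], 3: [17.6, -87.4], 4: [17.1, -82.8], 5: [16.6, -78.1]}
273.2 230.2 {1: [17.7, -65.2], 2: [17.3, -61.4], 3: [16.8, -57.5], 4: [16.3, -53.7], 5: [15.8, -49.9]}
251.4 230.0 {1: [-8.4, -65.0], 2: [-8.2, -61.2], 3: [-8.0, -57.3], 4: [-7.8, -53.5], 5: [-7.6, -49.7]}
251.0 216.7 {1: [-8.8, -47.7], 2: [-8.6, -44.3], 3: [-8.4, -40.9], 4: [-8.2, -37.6], 5: [-8.0, -34.2]}
273.3 216.6 {1: [17.6, -47.5], 2: [17.2, -44.1], 3: [16.7, -40.8], 4: [16.2, -37.4], 5: [15.7, -34.0]}
262.0 183.0 {1: [4.0, -6.2], 2: [3.8, -3.9], 3: [3.7, -1.5], 4: [3.6, 0.8], 5: [3.4, 3.2]}
250.7 183.0 {1: [-8.9, -6.2], 2: [-8.7, -3.9], 3: [-8.5, -1.5], 4: [-8.3, 0.8], 5: [-8.1, 3.1]}
273.3 182.7 {1: [16.8, -5.8], 2: [16.4, -3.5], 3: [15.9, -1.2], 4: [15.5, 1.2], 5: [15.0, 3.5]}
273.3 140.7 {1: [16.0, 41.9], 2: [15.6, 43.0], 3: [15.1, 44.1], 4: [14.7, 45.2], 5: [14.3, 46.3]}
250.4 140.7 {1: [-8.9, 41.8], 2: [-8.7, 42.9], 3: [-8.5, 44.0], 4: [-8.3, 45.2], 5: [-8.1, 46.3]}
261.5 101.0 {1: [2.9, 83.1], 2: [2.8, 83.2], 3: [2.7, 83.3], 4: [2.6, 83.3], 5: [2.5, 83.4]}
```

View pics/g.png

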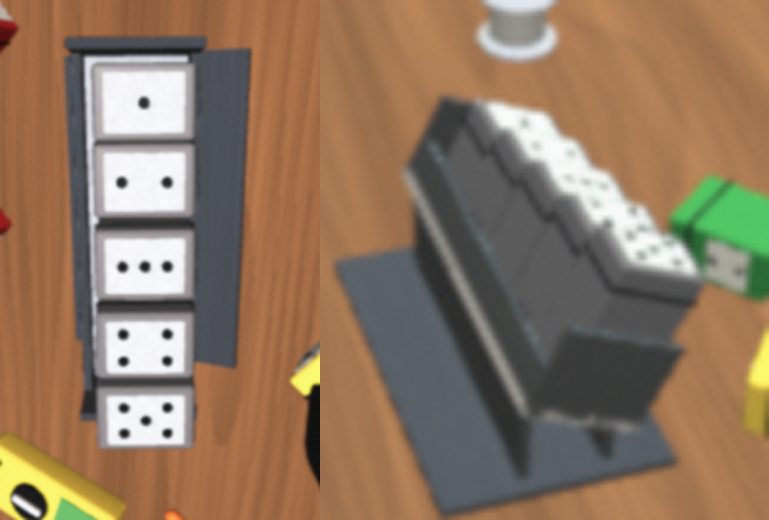

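The picture shows all five boxes in order, box3's dots at (122–168,267), aligned with the others at the low lip, with an even height staircase. The robot is clear.

```bash
python3 -c "
from station import *
print(hand_in())"
```

```text
the job is handed in; nothing more can be done
None
```

The three-dot box is back in the rack between the two-dot and four-dot boxes, down on the floor by the contact force and the final pictures; I handed the job in at about 21 s, and no verdict came back.

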